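# Fit the tube block in the dry bath

### The arm

A 7-joint arm with a two-finger parallel gripper is mounted at the origin on the work surface. World frame = base frame: x ahead of the robot, y to its left, z up, the work surface at z = 0. Lengths are in m, angles in rad, forces in N, time in s.
With the tool pointing down it reaches from about 0.425 to 0.925 m from the base axis. Payload 6.8 kg.
Tool frame: the origin (TCP) lies at the very end of the fingers, on their centre line; the grasp point (between the pads) lies 19 mm behind it; z points along the fingers, y is the line along which they close (so a half turn about z gives the same grasp; the last joint's range is limited). The gripper opens to 85 mm and grips with 20 to 120 N. Pads are 22 mm wide; open, the fingers measure 114 mm over their backs; the gripper's body (76 mm by 85 mm) begins 54 mm behind the grasp point. The pads swing forward as they close: fully open they stand 13 mm farther back than shut.
Start: joints at [-1.4, 0.477, 0.022, 1.555, -0.011, 1.109, -0.083], TCP at [0.186, 0.649, 0.193] pointing down, gripper open.
Joint ranges: [-2.96, 2.96], [-0.34, 2.1], [-1.41, 1.46], [0.24, 2.44], [-1.37, 4.51], [0.17, 1.92], [-2.96, 2.96]. Speed limits (rad/s): [2.39, 2.39, 3.14, 3.14, 3.14, 3.14, 3.14].

### API

Orientations are given as a rotation vector (axis times angle).
In Python, from bench import get_obs, viewer, r gives the robot as it stands. The module is installed in compiled form; this text tells all that it offers.
- The arm moves only by the tool play_rows, never from a script. Its argument "commands" is a list that holds one entry, the list of rows, each a list of 5 numbers: the gripper's target within -1 to 1 (shut at 1, half-way at 0, fully open at -1), then the shift along the tool's x, y, z scaled (see below), then the turn about the tool's z scaled (see below). A call has 1 to 12 rows; each row is the pose to reach, as a shift and turn from the pose commanded when the call began, along the tool's axes at that moment; what a row does not reach only later rows make up. The controller multiplies each number of a shift by 0.2 m and each number of a turn by pi/2 rad. A row lasts 1/12 s, in which the tool goes at most 41.7 mm and 7.16 degrees, less where a joint would pass 70% of its speed; a pose out of reach is approached as far as the arm can. A call with a number of a shift or a turn outside -1 to 1 is refused whole. A call with a gripper value outside its range is refused whole. The fingers move at their own pace and stop on an object; "grip_force" is the grip in N (left out, the last holds). Time passes only in rows, so rows that repeat a pose let the fingers close. It gives the time, the measured TCP pose, the force, the opening and the grip force at its end, in the units of the state.
- get_obs(): the state, without advancing time (a new reading comes with each control period).
- viewer.grab_frame(name): name is "side" or "top" or "wrist"; returns a dict with "pixels" (400x640x3 uint8, red, green, blue), "fovy" (degrees; the focal length in pixels is half the picture's height over the tangent of half this angle, whatever the lens; pixels are square), "cx", "cy" (the principal point, pixels), "world_to_cam" (4x4, takes a point from world to camera coordinates); the wrist camera has in their place "hand_eye" (4x4, takes a point from camera to tool coordinates, whose origin is the TCP and whose axes are the flange's). Camera axes: x right, y up, looking along -z (the intrinsics and any distortion apply to the point x, -y, -z); pixel columns grow to the right and rows downward; lengths in m; the calibration is good to about 2 mm. A picture is of the moment at which its call begins: read the wrist's pose just before it. There is no depth.
- r.hand_in(): hands the job in; it is judged then, once.
Trained networks look in a picture, given as the dict that the camera call returned (one of the last four; its "shot" number tells which), for a name from the list of things; names that differ only in an ending like _2 or _b are one class to them, and where a whole thing is asked for, a point or a joint stands for the part that bears it (a point fixed in the world has none). Each returns a list of dicts, best first, with "score" (0 to 1); they miss things now and then, are a little off and sometimes report something else, mostly with a low value. They report only what shows in the picture. A call takes as long as a camera call. They do not tell look-alikes from the thing itself.
- viewer.trace(picture, thing): "pixels" (400x640 bool, what is visible of it) and "rect" ([left, top, right, bottom] in pixels, round what is visible of it).
The state is a dict: "clock": time; "joints": joint angles; "qvel": joint speeds; "tau": joint torques, N m; "tcp_pos": TCP position; "orientation": TCP orientation; "contact_force": force on the tool from outside, world axes, zero at the start; "moment": the same for the moment, N m; "grip_width": finger opening in m; "gripper_force": force on a finger pad.
Only numpy, scipy, OpenCV 4.12 (cv2) and the standard library are available. Lean on these libraries where they do the work, as an engineer would, in place of code of your own. Each camera call takes 0.05 s, during which the arm holds its last target. There are 200 camera calls.

### The job

Get the dry bath ready for the large microtubes: take the aluminium block with the 15 large holes, set it into the heater's empty well without dropping it, and press it down past its spring catches until its top is flush with the deck all round. Then close the heater's lid over it, and leave the other block and everything else on the bench where it is.

Things in the scene. Friction and masses are not known exactly. Their poses are not given: they have to be found in the camera images.
- heater: Mini dry bath, fixed to the bench: light grey housing 125 mm wide (y), 85 mm high. Origin: on the bench, under the centre of its well. Flat deck, 85 mm above the bench, from x = -75 to +75 mm; a dark sloping control panel, lower than the deck, from x = -75 to -140 mm (the end towards the robot). +x points to the lid's hinge.
- well_mouth (a point): Centre of the mouth of the empty well, level with the deck; axes as the heater's. The well is 73 mm (x) x 47 mm (y), 40 mm deep: 1.5 mm of play on each side of a block. A steel spring ball, 12 mm across, stands 3.5 mm out of each of its two short end walls, 11.5 mm above its floor.
- lid (a joint): Heater lid, hinged along the heater's y axis at the back (+x) edge of the deck: 0 is shut flat on the deck, grows as it opens, 1.57 upright, 2.15 the stop, leaning back. A friction hinge holds it at any angle; about 1 N at its free edge moves it. It starts open, at 1.75 to 2.05.
- lid_hinge (a point): Middle of the lid's hinge axis: at deck height, 75 mm in +x of the well's centre. Axes turn with the lid; at 0 they are the heater's.
- lid_edge (a point): Middle of the lid's free edge, on its outer (top) face, 126 mm along the lid from the hinge axis; the outer face is 22 mm above the deck when shut. The lid is a plate 126 x 90 x 4 mm with a grey rim, a clear window and a skirt 18 mm deep on its inner side; a tab 12 mm long, 40 mm wide sticks out beyond the free edge. Axes as lid_hinge.
- block_large: The wanted block: plain aluminium, 70 mm (x) x 44 mm (y) x 40 mm high, about 0.23 kg, its top drilled with 15 large holes (11 mm across, 5 x 3). A groove across each short end, 5.5 to 17.5 mm above its underside, takes the spring ball; lower edge bevelled 2 mm. Either way round is right. Origin: centre of its underside, z up. Stands upright on the bench.
- block_large_top (a point): Centre of the wanted block's top face, 40 mm above its underside. Set in the well, the block stops on the two spring balls with this 12 to 14 mm above the deck; a push of about 13 N (up to 18) on the middle of the top snaps it past them onto the well's floor, where this is level with the deck.
- block_small: The other block, not wanted: same outer size and metal, about 0.25 kg, but 40 small holes (6 mm across, 8 x 5). Origin: centre of its underside. The two blocks may have changed places.
- tape_roll: Bystander: roll of cream tape lying flat, 94 mm across, 19 mm high. Origin: centre of its underside.
- conical_tube: Bystander: translucent tube with an orange cap lying on the bench, about 110 mm long, 33 mm high. Origin: under its middle.
- marker: Bystander: marker pen lying on the bench, 138 mm long, 17 mm high. Origin: under its middle.
- tube_rack: Bystander: white microtube rack, 66 x 150 x 40 mm, some tubes in it up to 49 mm high. Origin: centre of its underside.
- reagent_bottle: Bystander: clear glass bottle with a blue cap, 70 mm across, 155 mm high. Origin: centre of its underside.
- tip_box: Bystander: closed pipette tip box, 82 x 122 x 72 mm. Origin: centre of its underside.
Things that resemble listed ones, but are neither listed nor needed, are in the scene too. Leave any red or yellow look-alike of the block_large alone.

How it is judged:
On the way, in this order (a step that is already met when the one before it is completed fails the run):
1. the block with the large holes is pressed fully home in the well, its top flush with the deck, while the lid is still open (horizontal distance between block_large_top and well_mouth below 0.005 m and z of block_large_top in the frame of well_mouth between -0.004 and 0.002 m and angle between block_large's own z axis and vertical below 0.04 rad and angle between the x axis of block_large and the x axis of heater, either way round below 0.15 rad and value of joint lid above 0.8 rad), for 0.2 s.
2. the lid is shut over it (value of joint lid below 0.06 rad), for 0.2 s.
At the end, for the whole second after the job is handed in: The block with the large holes sits home in the well: its top within 2 mm of flush with the deck, level within 0.04 rad, centred within 5 mm, at rest; the lid is shut (within 0.06 rad); the other block is where it was (within 20 mm) (horizontal distance between block_large_top and well_mouth below 0.005 m and z of block_large_top in the frame of well_mouth between -0.004 and 0.002 m and angle between block_large's own z axis and vertical below 0.04 rad and angle between the x axis of block_large and the x axis of heater, either way round below 0.15 rad and value of joint lid below 0.06 rad and linear speed of block_large below 0.02 m/s and distance of block_small from where it was at the start of the episode below 0.02 m); the robot touches nothing.
It fails at once if the wanted block is dropped (moves faster than 0.7 m/s with the fingers off it) (linear speed of block_large above 0.7 m/s and contact force between the fingers and block_large below 0.05 N).
It fails at once if the other block is moved by more than 20 mm (distance of block_small from where it was at the start of the episode above 0.02 m).
It fails at once if the tape, tube, marker, rack, bottle or tip box is moved by more than 30 mm (distance of any of tape_roll, conical_tube, marker, tube_rack, reagent_bottle, tip_box from where it was at the start of the episode above 0.03 m).
It also fails if it takes over 67 s, if anything falls off the work surface, if the arm or the gripper's body presses on something with over 40 N, if the wrist force passes 120 N, or if a joint passes its speed limit or range.

## Working session

There is one attempt and no reset: what is moved stays moved. The work goes in short steps, Python scripts to look and compute and a tool call to move; the robot and the scene stay as the last step left them, time stands still between calls to the robot, and variables do not carry over. Pictures are saved under pics/ and viewed, at most 10 in all, crops included, and the job is handed in when it is done.

Besides the shell and the picture viewer there is one more tool, called by a JSON object that holds its "method" and its "body", one argument or row to a line. play_rows: Moves the arm, as the interface text tells. Shifts and turns lie within -1 to 1; 1 stands for 0.2 m of shift or pi/2 rad of turn. Its arguments: {"type":"object","properties":{"commands":{"type":"array","items":{"type":"array","items":{"type":"array","items":{"type":"number","minimum":-1,"maximum":1}}}},"grip_force":{"type":"number"}},"required":["commands"]}

```bash
mkdir -p pics; cat > h.py <<'E'
import numpy as np, cv2
from bench import get_obs, viewer, r
from scipy.spatial.transform import Rotation as R
def cam(p,o=None):
    f=200/np.tan(np.radians(p['fovy'])/2)
    if 'world_to_cam' in p: W=np.linalg.inv(np.array(p['world_to_cam']))
    else:
        T=np.eye(4);T[:3,:3]=R.from_rotvec(o['orientation']).as_matrix();T[:3,3]=o['tcp_pos'];W=T@np.array(p['hand_eye'])
    return f,p['cx'],p['cy'],W
def ray(c,u,v):
    f,cx,cy,W=c; d=W[:3,:3]@np.array([(u-cx)/f,-(v-cy)/f,-1]); return W[:3,3],d
def onz(c,u,v,z):
    o,d=ray(c,u,v); return o+d*(z-o[2])/d[2]
def proj(c,P):
    f,cx,cy,W=c; q=np.linalg.inv(W)@np.append(P,1); return np.array([cx+f*q[0]/-q[2],cy-f*q[1]/-q[2]])
def tri(rs):
    A=np.zeros((3,3));b=np.zeros(3)
    for o,d in rs:
        d=d/np.linalg.norm(d);M=np.eye(3)-np.outer(d,d);A+=M;b+=M@o
    return np.linalg.solve(A,b)
def save(p,n): cv2.imwrite('pics/'+n,p['pixels'][:,:,::-1])
E
python3 - <<'E'
from h import *
o=get_obs(); print(o)
for n in ['top','side']:
    p=viewer.grab_frame(n); save(p,n+'0.png'); print(n,{k:v for k,v in p.items() if k!='pixels'})
    c=cam(p)
    for t in ['heater','block_large','block_small','lid']:
        for d in viewer.trace(p,t): 
            b=d['rect'];print(t,d['score'],b,onz(c,(b[0]+b[2])/2,(b[1]+b[3])/2,.04).round(3))
E
```

```text
{'clock': 0.0, 'joints': array([-1.40010294,  0.47782112,  0.02235244,  1.55646095, -0.01151928,
        1.10928794, -0.0830838 ]), 'qvel': array([-0.00129491,  0.00031286,  0.0011256 ,  0.0009107 , -0.00064089,
        0.0003852 , -0.00052502]), 'tau': array([ 9.62800698e-06, -5.96457160e+01,  1.60791781e+00, -2.81196392e+01,
        1.24032740e-02,  9.38346639e-03,  6.01281329e-06]), 'tcp_pos': array([0.18559543, 0.64829035, 0.19190792]), 'orientation': array([-4.36464701e-01, -3.11099242e+00,  2.89725444e-03]), 'contact_force': array([ 0.23614254, -0.48024692,  0.53159939]), 'moment': array([0.01834289, 0.04936925, 0.02878072]), 'gripper_force': 0.0, 'grip_width': 0.08583347556131744}
top {'fovy': 53.381529561872725, 'cx': 320.21241830833935, 'cy': 199.68388614343522, 'world_to_cam': array([[ 0.00820345, -0.99990045,  0.01147992, -0.01491872],
       [ 0.9922839 ,  0.00956022,  0.12361742, -0.55985288],
       [-0.12371486,  0.01037725,  0.99226355, -1.32627921],
       [ 0.        ,  0.        ,  0.        ,  1.        ]]), 'shot': 1}
heater 0.67 [257.0, 152.8, 300.5, 250.9] [0.5
[... 596 characters left out ...]
56,  0.72429271,  0.63565464, -0.19096101],
       [-0.19826292, -0.60420602,  0.77176868, -1.35256211],
       [ 0.        ,  0.        ,  0.        ,  1.        ]]), 'shot': 2}
heater 0.89 [241.7, 125.9, 336.2, 209.5] [0.54 0.17 0.04]
block_large 0.93 [306.7, 211.9, 325.9, 233.8] [ 0.55  -0.081  0.04 ]
block_large 0.82 [290.6, 239.7, 316.2, 263.5] [ 0.48  -0.167  0.04 ]
block_large 0.73 [269.9, 264.1, 290.3, 294.4] [ 0.39  -0.231  0.04 ]
block_large 0.72 [326.6, 236.9, 351.4, 262.6] [ 0.58  -0.196  0.04 ]
block_small 0.57 [329.1, 276.2, 353.7, 309.2] [ 0.536 -0.328  0.04 ]
lid 0.73 [308.5, 125.6, 335.6, 174.0] [0.675 0.212 0.04 ]
lid 0.69 [286.7, 238.7, 317.2, 263.0] [ 0.477 -0.163  0.04 ]
```

```bash
python3 - <<'E'
import cv2,numpy as np
a=cv2.imread('pics/top0.png')[135:285,230:430];b=cv2.imread('pics/side0.png')[110:335,220:370]
a=cv2.resize(a,None,fx=4,fy=4,interpolation=2)[:, :800];cv2.imwrite('pics/c1.png',a)
b=cv2.resize(b,None,fx=2.66,fy=2.66,interpolation=2)[:600];cv2.imwrite('pics/c2.png',b)
E
```

```text
(no output)
```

View pics/c1.png

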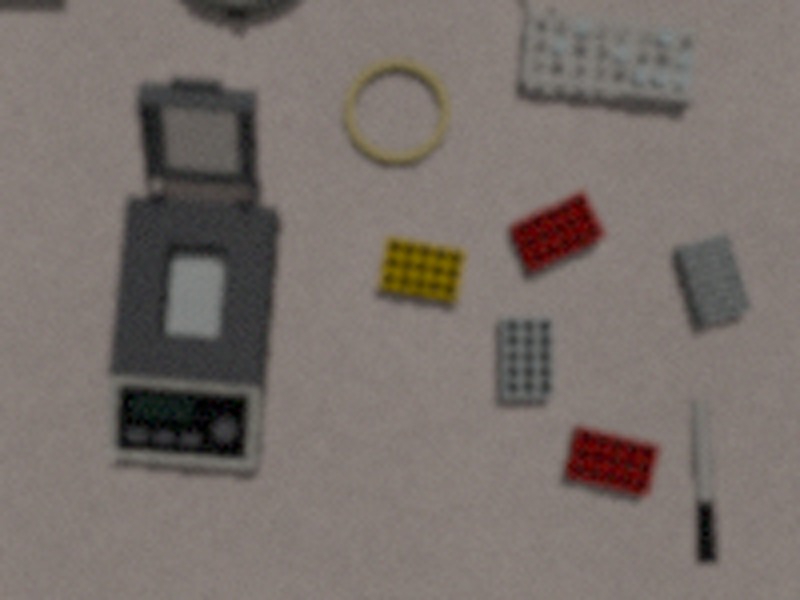

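View pics/c2.png

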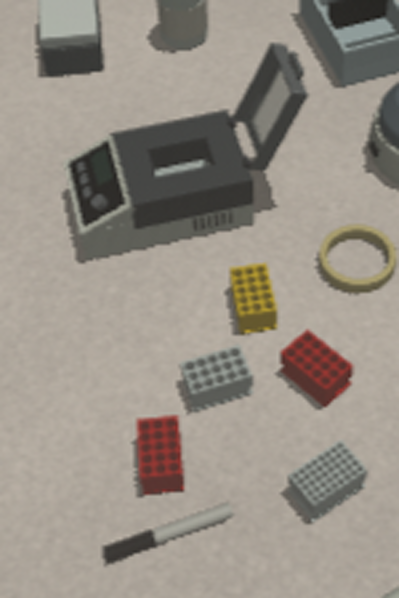

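The wanted block is the plain aluminium one with 15 large holes at top-image px (363,224), world ≈(0.48,-0.155). The look-alikes are yellow (335,201), red (371,193) and red (383,248). The plain 40-hole block is at (408,203). The heater well is at about (279,209), with the lid open at the far end.

```bash
cat >> h.py <<'E'
def go(P,yaw=0.):
    o=get_obs(); M=R.from_rotvec(o['orientation']).as_matrix()
    d=M.T@(np.array(P)-o['tcp_pos'])
    print('t',round(o['clock'],1),'tcp',o['tcp_pos'].round(4),'F',o['contact_force'].round(1),'w',round(o['grip_width'],4),'toolx',round(np.degrees(np.arctan2(M[1,0],M[0,0])),1),'-> shift',(d/.2).round(3),'turn',round(yaw/(np.pi/2),4))
E
python3 - <<'E'
from h import *
go([.45,.2,.3]); p=viewer.grab_frame('wrist'); print(p['hand_eye'],p['fovy'],p['cx'],p['cy'])
print(R.from_rotvec(get_obs()['orientation']).as_matrix().round(3))
E
```

```text
t 0.5 tcp [0.1858 0.6489 0.1929] F [-0.3 -0.5 -1.2] w 0.0855 toolx 164.0 -> shift [-1.888 -1.794 -0.536] turn 0.0
[[-3.34021177e-04  9.54084296e-01  2.99538051e-01  7.58146249e-02]
 [ 9.99999900e-01  4.08252703e-04 -1.85239736e-04 -1.29164300e-03]
 [-2.99021542e-04  2.99537959e-01 -9.54084337e-01 -1.81711250e-01]
 [ 0.00000000e+00  0.00000000e+00  0.00000000e+00  1.00000000e+00]] 68.93682687380635 321.63715357837174 200.88172238098386
[[-0.961  0.275 -0.   ]
 [ 0.275  0.961 -0.   ]
 [ 0.    -0.    -1.   ]]
```

{"method": "play_rows", "body": {
  "commands": [
    [[-1,-0.95,-0.9,-0.5,-0.178],[-1,-0.95,-0.9,-0.5,-0.178],[-1,-0.95,-0.9,-0.5,-0.178],[-1,-0.95,-0.9,-0.5,-0.178],[-1,-0.95,-0.9,-0.5,-0.178],[-1,-0.95,-0.9,-0.5,-0.178],[-1,-0.95,-0.9,-0.5,-0.178],[-1,-0.95,-0.9,-0.5,-0.178]]
  ]
}}

```text
clock: 1.22
tcp_pos: [0.3244, 0.4187, 0.2961]
orientation: [0.014, 3.137, 0.004]
contact_force: [0.7, -0.1, -0.2]
grip_width: 0.0852
gripper_force: 0.0
```

```bash
python3 - <<'E'
from h import *
go([.50,.14,.3])
E
```

```text
t 1.2 tcp [0.3244 0.4187 0.2961] F [ 0.7 -0.1 -0.2] w 0.0852 toolx 179.5 -> shift [-0.89  -1.386 -0.019] turn 0.0
```

{"method": "play_rows", "body": {
  "commands": [
    [[-1,-0.89,-1,0,0],[-1,-0.89,-1,0,0],[-1,-0.89,-1,0,0],[-1,-0.89,-1,0,0],[-1,-0.89,-1,0,0],[-1,-0.89,-1,0,0],[-1,-0.89,-1,0,0],[-1,-0.89,-1,0,0]]
  ]
}}

```text
clock: 1.88
tcp_pos: [0.5002, 0.2189, 0.293]
orientation: [0.012, 3.14, -0.003]
contact_force: [-0.4, 0.6, 0.1]
grip_width: 0.0853
gripper_force: 0.0
```

{"method": "play_rows", "body": {
  "commands": [
    [[-1,0,-0.38,0,0],[-1,0,-0.38,0,0],[-1,0,-0.38,0,0],[-1,0,-0.38,0,0]]
  ]
}}

```text
clock: 2.22
tcp_pos: [0.4969, 0.1468, 0.2931]
orientation: [0.003, 3.141, 0.001]
contact_force: [0.0, 0.7, 0.5]
grip_width: 0.0856
gripper_force: 0.0
```

```bash
python3 - <<'E'
from h import *
go([.48,-.155,.25]); o=get_obs(); p=viewer.grab_frame('wrist'); save(p,'w1.png')
np.savez('w1.npz',o=np.r_[o['tcp_pos'],o['orientation']])
E
```

```text
t 2.2 tcp [0.4969 0.1468 0.2931] F [0.  0.7 0.5] w 0.0856 toolx 179.9 -> shift [ 0.082 -1.509  0.215] turn 0.0
```

View pics/w1.png

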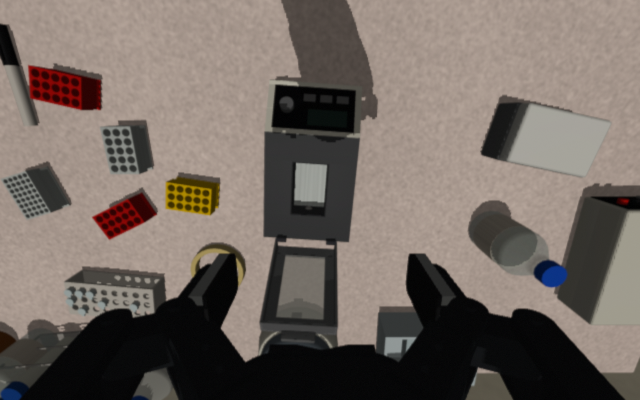

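```bash
python3 - <<'E'
import cv2
a=cv2.imread('pics/w1.png')[70:260,250:370]
cv2.imwrite('pics/w1c.png',cv2.resize(cv2.convertScaleAbs(a,alpha=1.5),None,fx=3.1,fy=3.1,interpolation=2))
b=cv2.imread('pics/w1.png')
for v in (150,185,230): print(v,b[v,255:365,1])
for u in (275,310,345): print(u,b[120:250,u,1])
E
```

```text
150 [152 154 156 155 152 152 150 148 141  91  58  51  51  52  51  52  53  51
  53  52  52  52  52  51  52  52  52  51  52  51  52  51  51  52  52  52
  52  52  52  53  51  53  51  52  52  52  51  51  52  52  51  53  51  51
  53  52  52  52  52  51  52  52  52  52  51  52  51  52  52  52  52  52
  52  52  51  52  52  52  52  52  52  52  52  52  52  52  52  52  52  52
  52  52  52  52  52  52  52  53  52  52  52  52  56  91 133 143 145 147
 149 151]
185 [146 149 150 153 156 157 157 154 134  79  55  51  51  52  51  52  51  51
  51  51  52  52  52  52  51  52  52  52  52  51  52  52  52  52  52  50
  39  25  19  44 112 149 154 153 150 151 155 157 157 154 155 158 157 156
 157 159 161 158 157 157 156 158 155 157 161 161 155 153 156 153 106  50
  41  50  53  53  53  53  52  53  53  53  52  53  52  52  52  52  52  52
  53  52  52  52  51  52  52  52  53  75 128 145 148 149 151 152 150 149
 150 151]
230 [145 145 149 157 161 159 157 150 106  61  49  48  48  48  48  48  47  48
  48  48  48  49  47  48  49  48  49  48  49  48  49  49  49  48  48  48
  48  48  49  49  48  47  48  48  48  48  48  
[... 1022 characters left out ...]
 33
  19  15  15  15  24  35  45  49  50  50  49  49  49  49  49  49  49  49
  49  49  48  49  49  48  48  47  49  48  51  82 129 148 150 150 152 151
 147 107  56  39]
345 [ 14  14  13  14  14  14  13  10   4   2   3  13  50  72  76  78  71  57
  50  50  52  52  52  52  52  52  52  52  52  51  52  53  52  52  53  52
  52  52  53  51  52  52  52  52  52  53  53  53  53  53  53  52  52  52
  53  52  52  52  52  52  52  52  52  52  51  53  52  52  52  52  52  52
  52  52  52  52  51  52  52  51  51  51  51  51  50  50  50  51  50  50
  51  51  50  51  51  50  50  49  49  50  50  50  49  49  49  49  48  49
  49  49  49  48  49  48  47  48  48  48  49  48  50  73 125 148 152 155
 155 155 152 148]
```

View pics/w1c.png

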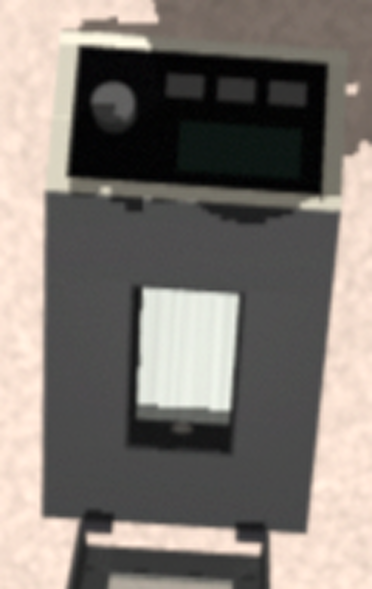

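```bash
python3 - <<'E'
from h import *
z=np.load('w1.npz')['o'];o=dict(tcp_pos=z[:3],orientation=z[3:])
p=viewer.grab_frame('wrist');c=cam(p,o)
px=dict(dFL=(265.2,131.9),dFR=(359.7,137.1),dBL=(263.9,236.8),dBR=(348.7,241.6),wFL=(293.5,162.3),wFR=(328.4,164.2),wBL=(291,213.9),wBR=(324.5,215.8))
for zz in (.08,.085,.09):
    W={k:onz(c,*v,zz) for k,v in px.items()}
    L=lambda a,b:round(float(np.linalg.norm(W[a]-W[b])),4)
    print(zz,'deck',L('dFL','dBL'),L('dFR','dBR'),L('dFL','dFR'),L('dBL','dBR'),'well',L('wFL','wBL'),L('wFR','wBR'),L('wFL','wFR'),L('wBL','wBR'))
    dc=sum(W[k] for k in W if k[0]=='d')/4; wc=sum(W[k] for k in W if k[0]=='w')/4
    def yaw(k):
        a=W[k+'BL']-W[k+'FL']+W[k+'BR']-W[k+'FR'];b=W[k+'FL']-W[k+'FR']+W[k+'BL']-W[k+'BR']  
        return np.degrees([np.arctan2(a[1],a[0]),np.arctan2(b[0],-b[1])]).round(1)
    print(dc.round(4),wc.round(4),yaw('d'),yaw('w'))
E
```

```text
0.08 deck 0.1516 0.1526 0.1254 0.1257 well 0.075 0.0753 0.0477 0.0484
[0.5284 0.1282 0.08  ] [0.5283 0.1282 0.08  ] [-4.1 -3.5] [-4.3 -3.4]
0.085 deck 0.1497 0.1507 0.1238 0.1242 well 0.0741 0.0743 0.0471 0.0477
[0.527  0.1284 0.085 ] [0.527  0.1284 0.085 ] [-4.1 -3.5] [-4.3 -3.4]
0.09 deck 0.1477 0.1488 0.1222 0.1226 well 0.0731 0.0734 0.0465 0.0471
[0.5256 0.1287 0.09  ] [0.5256 0.1287 0.09  ] [-4.1 -3.5] [-4.3 -3.4]
```

Heater: the well centre is at (0.527, 0.128), yaw −3.8°, and the measured sizes fit a deck height of 0.085 m. Next I go to the block.

{"method": "play_rows", "body": {
  "commands": [
    [[-1,0,-0.9,0,0],[-1,0,-0.9,0,0],[-1,0,-0.9,0,0],[-1,0,-0.9,0,0],[-1,0,-0.9,0,0],[-1,0,-0.9,0,0]]
  ]
}}

```text
clock: 2.82
tcp_pos: [0.4973, -0.0351, 0.2931]
orientation: [0.006, 3.141, -0.001]
contact_force: [-0.4, -0.2, -0.2]
grip_width: 0.0851
gripper_force: 0.0
```

{"method": "play_rows", "body": {
  "commands": [
    [[-1,0.08,-0.6,0.6,0],[-1,0.08,-0.6,0.6,0],[-1,0.08,-0.6,0.6,0],[-1,0.08,-0.6,0.6,0],[-1,0.08,-0.6,0.6,0],[-1,0.08,-0.6,0.6,0]]
  ]
}}

```text
clock: 3.32
tcp_pos: [0.4803, -0.1513, 0.1709]
orientation: [0.001, -3.137, -0.0]
contact_force: [0.1, 1.2, -0.6]
grip_width: 0.0854
gripper_force: 0.0
```

```bash
python3 - <<'E'
from h import *
go([.48,-.155,.25]); o=get_obs(); p=viewer.grab_frame('wrist'); save(p,'w2.png')
np.savez('w2.npz',o=np.r_[o['tcp_pos'],o['orientation']])
for d in viewer.trace(p,'block_large'): print(d['score'],d['rect'])
E
```

```text
t 3.3 tcp [ 0.4803 -0.1513  0.1709] F [ 0.1  1.2 -0.6] w 0.0854 toolx -180.0 -> shift [ 0.003 -0.018 -0.395] turn 0.0
0.92 [297.0, 145.5, 337.9, 209.5]
0.87 [265.8, 230.8, 332.9, 291.1]
0.74 [213.5, 66.3, 287.7, 126.7]
0.67 [359.1, 209.8, 430.3, 262.5]
```

View pics/w2.png

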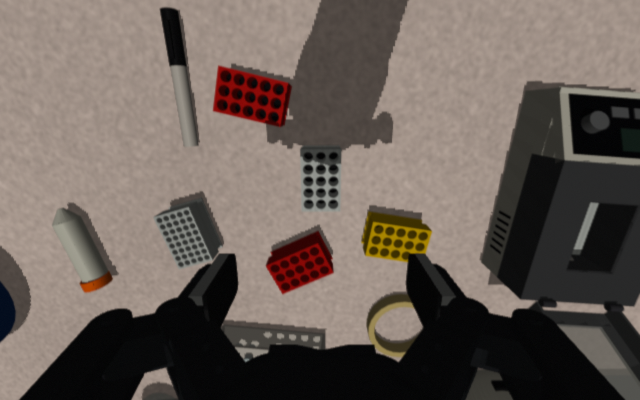

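The wanted block is at (321,178): plain grey, 5×3 large holes. The red ones are at (252,95) and (300,262), the yellow at (396,235), and the 40-hole block at (187,232). I'll enlarge it to confirm.

```bash
python3 - <<'E'
import cv2
a=cv2.imread('pics/w2.png')[135:220,280:360]
cv2.imwrite('pics/w2c.png',cv2.resize(cv2.convertScaleAbs(a,alpha=1.5),None,fx=7,fy=7,interpolation=2))
E
```

```text
(no output)
```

View pics/w2c.png

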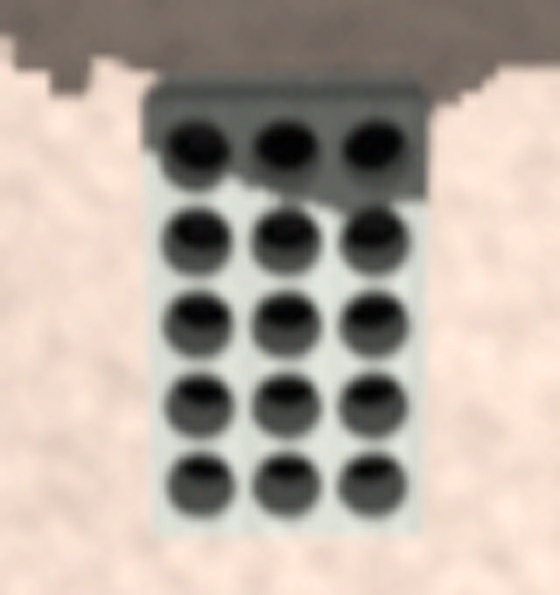

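```bash
python3 - <<'E'
from h import *
z=np.load('w2.npz')['o'];o=dict(tcp_pos=z[:3],orientation=z[3:])
p=viewer.grab_frame('wrist');c=cam(p,o)
q=[(147,99),(428,99),(157,533),(420,530)]
for zz in (.035,.04,.045):
    W=[onz(c,280+x/7-.4,135+y/7-.4,zz) for x,y in q]
    n=lambda a,b:round(float(np.linalg.norm(W[a]-W[b])),4)
    a=W[2]+W[3]-W[0]-W[1]
    print(zz,n(0,1),n(2,3),n(0,2),n(1,3),(sum(W)/4).round(4),np.degrees(np.arctan2(a[1],a[0])))
t=viewer.grab_frame('top');s=viewer.grab_frame('side')
P=[]
for g in (t,s):
    cc=cam(g)
    for d in viewer.trace(g,'block_large'):
        m=np.argwhere(d['pixels']).mean(0)[::-1];P.append(ray(cc,*m)) if np.linalg.norm(onz(cc,*m,.03)[:2]-[.48,-.155])<.03 else 0
print(len(P),tri(P).round(4) if len(P)==2 else '')
go([.48,-.155,.1])
E
```

```text
0.035 0.0435 0.0434 0.071 0.0705 [ 0.4795 -0.1536  0.035 ] 0.08040887163924111
0.04 0.0428 0.0427 0.0699 0.0694 [ 0.4784 -0.1536  0.04  ] 0.08040887163923409
0.045 0.0421 0.042 0.0688 0.0683 [ 0.4772 -0.1536  0.045 ] 0.08040887163922669
2 [ 0.4767 -0.1378 -0.0021]
t 3.7 tcp [ 0.4824 -0.151   0.1738] F [ 0.2 -0.2 -0.3] w 0.0855 toolx -179.8 -> shift [ 0.013 -0.02   0.369] turn 0.0
```

{"method": "play_rows", "body": {
  "commands": [
    [[-1,0.02,-0.013,0.2,0],[-1,0.02,-0.013,0.4,0],[-1,0.02,-0.013,0.55,0],[-1,0.02,-0.013,0.55,0],[-1,0.02,-0.013,0.55,0]]
  ]
}}

```text
clock: 4.08
tcp_pos: [0.4767, -0.1545, 0.0627]
orientation: [0.002, -3.139, -0.0]
contact_force: [1.1, -0.2, 0.1]
grip_width: 0.0854
gripper_force: 0.0
```

```bash
python3 - <<'E'
from h import *
go([.4785,-.1536,.021])
E
```

```text
t 4.1 tcp [ 0.4767 -0.1545  0.0627] F [ 1.1 -0.2  0.1] w 0.0854 toolx -179.9 -> shift [-0.009  0.004  0.208] turn 0.0
```

{"method": "play_rows", "body": {
  "commands": [
    [[-1,-0.008,0.004,0.1,0],[-1,-0.008,0.004,0.208,0],[-1,-0.008,0.004,0.208,0],[1,-0.008,0.004,0.208,0],[1,-0.008,0.004,0.208,0],[1,-0.008,0.004,0.208,0],[1,-0.008,0.004,0.208,0],[1,-0.008,0.004,0.208,0],[1,-0.008,0.004,0.208,0],[1,-0.008,0.004,0.208,0]]
  ],
  "grip_force": 50
}}

```text
clock: 4.92
tcp_pos: [0.4791, -0.154, 0.0216]
orientation: [-0.001, 3.141, 0.0]
contact_force: [0.2, 0.3, -0.1]
grip_width: 0.0008
gripper_force: 0.0
```

```bash
python3 - <<'E'
from h import *
go([.4785,-.1536,.18]);print(get_obs()['gripper_force']); o=get_obs();p=viewer.grab_frame('wrist'); save(p,'w3.png')
cv2.imwrite('pics/w3c.png',cv2.resize(p['pixels'][180:400,150:490,::-1],None,fx=2.2,fy=2.2))
E
```

```text
t 4.9 tcp [ 0.4791 -0.154   0.0216] F [ 0.2  0.3 -0.1] w 0.0008 toolx -180.0 -> shift [ 0.003  0.002 -0.792] turn 0.0
0.0
```

View pics/w3c.png

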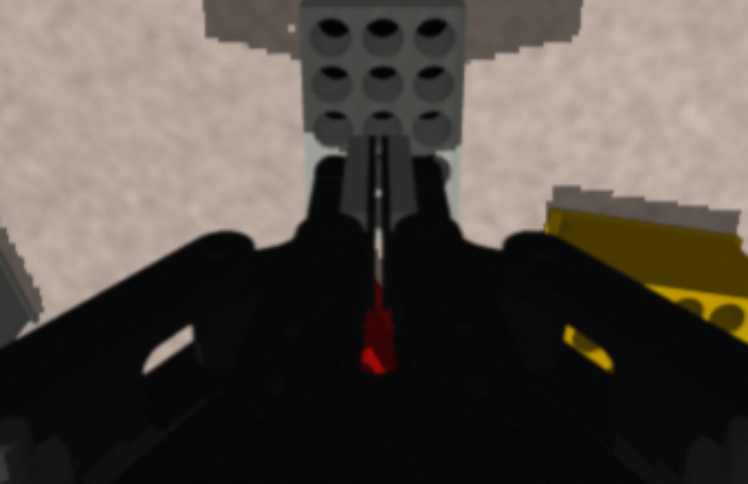

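```bash
python3 - <<'E'
from h import *
o=get_obs();p=viewer.grab_frame('wrist');c=cam(p,o);M=R.from_rotvec(o['orientation']).as_matrix()
print('tip px',proj(c,o['tcp_pos']), 'seen tip ~',150+380/2.2,180+137/2.2)
for k in (-.02,-.04): print(k,proj(c,o['tcp_pos']+M@[0,0,k]))
for z in (0,.02,.04): print(z,'near edge',onz(c,150+383/2.2,180+8/2.2,z).round(4),'w',np.linalg.norm(onz(c,150+301/2.2,183.6,z)-onz(c,150+466/2.2,183.6,z)).round(4),'row3',onz(c,150+383/2.2,180+128/2.2,z).round(4),'row1',onz(c,150+383/2.2,180+35/2.2,z).round(4))
for n in('top','side'):
    g=viewer.grab_frame(n);cc=cam(g)
    print(n,proj(cc,o['tcp_pos']))
    for d in viewer.trace(g,'block_large'):print(d['score'],d['rect'])
    save(g,n+'1.png')
E
python3 -c "
import cv2
b=cv2.imread('pics/side1.png')[180:300,240:380];cv2.imwrite('pics/c3.png',cv2.resize(b,None,fx=5,fy=5,interpolation=2))"
```

```text
tip px [323.75386543 227.99086891] seen tip ~ 322.72727272727275 242.27272727272725
-0.02 [323.99180673 240.76869773]
-0.04 [324.28720717 256.63217409]
0 near edge [ 0.4536 -0.1537  0.    ] w 0.0538 row3 [ 0.4964 -0.1536  0.    ] row1 [ 0.4628 -0.1537  0.    ]
0.02 near edge [ 0.4486 -0.1539  0.02  ] w 0.0485 row3 [ 0.4872 -0.1538  0.02  ] row1 [ 0.4569 -0.1539  0.02  ]
0.04 near edge [ 0.4436 -0.1541  0.04  ] w 0.0432 row3 [ 0.4779 -0.154   0.04  ] row1 [ 0.451  -0.1541  0.04  ]
top [361.94697236 223.96991569]
0.72 [359.3, 184.9, 381.4, 201.9]
0.62 [386.5, 245.6, 397.4, 258.4]
0.6 [327.4, 191.6, 348.3, 211.0]
side [301.97713302 251.72211963]
0.79 [324.7, 237.2, 352.9, 261.2]
0.74 [269.3, 263.4, 292.2, 297.5]
0.73 [288.2, 241.2, 318.2, 262.9]
0.5 [308.5, 211.0, 326.1, 235.2]
```

View pics/c3.png

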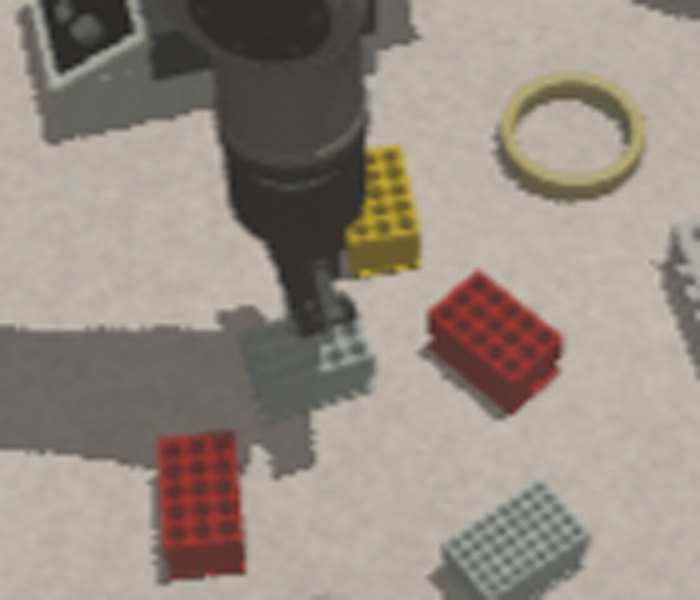

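The gripper shut fully with no force on the pads. The real fingertips look about 20 mm or more short of the reported TCP, still above the block (fingertip seen at px (323,242), predicted at (324,228)). I'll measure the offset by touching down gently on the block top.

{"method": "play_rows", "body": {
  "commands": [
    [[1,0,0,0.02,0],[1,0,0,0.03,0],[1,0,0,0.03,0]]
  ]
}}

```text
clock: 5.47
tcp_pos: [0.4784, -0.1539, 0.0147]
orientation: [0.001, -3.14, -0.0]
contact_force: [-0.1, -0.2, -0.5]
grip_width: 0.0003
gripper_force: 0.0
```

{"method": "play_rows", "body": {
  "commands": [
    [[1,0,0,0.02,0],[1,0,0,0.03,0],[1,0,0,0.03,0]]
  ]
}}

```text
clock: 5.72
tcp_pos: [0.4785, -0.154, 0.0087]
orientation: [0.001, -3.141, -0.0]
contact_force: [-0.0, 0.0, -0.2]
grip_width: 0.0002
gripper_force: 0.0
```

{"method": "play_rows", "body": {
  "commands": [
    [[1,0,0,0.02,0],[1,0,0,0.03,0],[1,0,0,0.03,0]]
  ]
}}

```text
clock: 5.97
tcp_pos: [0.4786, -0.1539, 0.0028]
orientation: [0.001, -3.141, -0.0]
contact_force: [-0.1, -0.9, 0.6]
grip_width: 0.0003
gripper_force: 0.0
```

```bash
python3 - <<'E'
from h import *
go([.4785,-.154,0])
o=get_obs();p=viewer.grab_frame('wrist');save(p,'w4.png');c=cam(p,o);M=R.from_rotvec(o['orientation']).as_matrix()
for k in (0,-.02,-.03,-.04,-.05): print(k,proj(c,o['tcp_pos']+M@[0.011,0,k]).round(1),proj(c,o['tcp_pos']+M@[0,0,k]).round(1))
a=p['pixels'][150:330,250:390,::-1];cv2.imwrite('pics/w4c.png',cv2.resize(cv2.convertScaleAbs(a,alpha=1.8),None,fx=3.3,fy=3.3,interpolation=2))
E
```

```text
t 6.0 tcp [ 0.4786 -0.1539  0.0028] F [-0.1 -0.9  0.6] w 0.0003 toolx -180.0 -> shift [ 0.001 -0.     0.014] turn 0.0
0 [323.8 212.6] [323.8 228. ]
-0.02 [324.  223.9] [324.  240.8]
-0.03 [324.2 230.6] [324.1 248.2]
-0.04 [324.3 238.1] [324.3 256.6]
-0.05 [324.5 246.5] [324.5 266.1]
```

View pics/w4c.png

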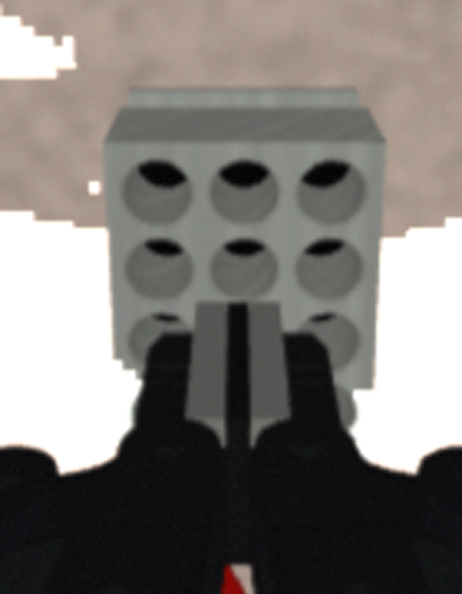

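{"method": "play_rows", "body": {
  "commands": [
    [[1,0,0,0.015,0],[1,0,0,0.02,0],[1,0,0,0.02,0]]
  ]
}}

```text
clock: 6.27
tcp_pos: [0.4793, -0.1542, 0.0016]
orientation: [0.0, 3.141, 0.003]
contact_force: [-8.4, 3.2, 32.5]
grip_width: -0.0003
gripper_force: 16.4
```

{"method": "play_rows", "body": {
  "commands": [
    [[1,0,0,0.01,0],[1,0,0,0.015,0],[1,0,0,0.015,0]]
  ]
}}

```text
clock: 6.52
tcp_pos: [0.4794, -0.1541, 0.0013]
orientation: [0.002, 3.14, 0.006]
contact_force: [-19.8, 6.9, 72.8]
grip_width: -0.0002
gripper_force: 36.3
```

Contact comes at TCP z ≈ 0.002, which is on the 40 mm block top. The real shut fingertip is therefore about 38 mm behind the reported TCP. I'll back off, reopen and grasp lower.

{"method": "play_rows", "body": {
  "commands": [
    [[1,0,0,-0.2,0],[-1,0,0,-0.3,0],[-1,0,0,-0.3,0],[-1,0,0,-0.3,0],[-1,0,0,-0.3,0],[-1,0,0,-0.3,0],[-1,0,0,-0.3,0],[-1,0,0,-0.3,0],[-1,0,0,-0.3,0]]
  ]
}}

```text
clock: 7.27
tcp_pos: [0.4785, -0.1541, 0.0557]
orientation: [0.001, -3.14, 0.0]
contact_force: [0.7, -0.1, 1.0]
grip_width: 0.0856
gripper_force: 0.0
```

```bash
python3 - <<'E'
from h import *
o=get_obs();p=viewer.grab_frame('wrist');save(p,'w5.png');go([.4785,-.154,-.016]);print(o['contact_force'])
g=viewer.grab_frame('side');save(g,'s5.png')
A=p['pixels'][120:330,180:460,::-1];B=g['pixels'][190:290,250:350,::-1]
A=cv2.resize(A,(560,420));B=cv2.resize(B,(240,240),interpolation=2);K=np.zeros((420,800,3),np.uint8);K[:,:560]=A;K[:240,560:]=B
cv2.imwrite('pics/w5c.png',K)
E
```

```text
t 7.3 tcp [ 0.4786 -0.1541  0.0558] F [-1.   1.2  0.4] w 0.0853 toolx -180.0 -> shift [0.    0.001 0.359] turn 0.0
[ 0.72370045 -0.08403232  0.96805279]
```

View pics/w5c.png

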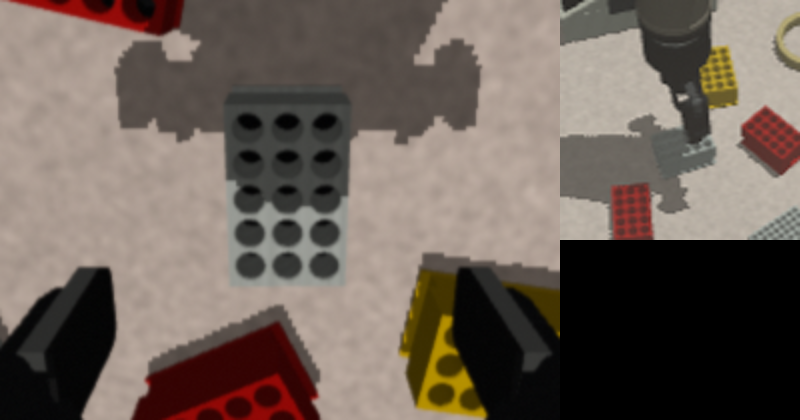

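The block is still in place, upright, with its top at about (324,217) in the full picture between the open fingers, and nothing was disturbed. I'll re-measure its centre numerically and descend.

```bash
python3 - <<'E'
from h import *
o=get_obs();p=viewer.grab_frame('wrist');c=cam(p,o)
W=[onz(c,*q,.04) for q in [(293.5,171.5),(355,171.5),(294.5,262.5),(352.5,262.5)]]
print(np.round(W,4),(sum(W)/4).round(4))
E
```

```text
[[ 0.4434 -0.1749  0.04  ]
 [ 0.4433 -0.1325  0.04  ]
 [ 0.5138 -0.1762  0.04  ]
 [ 0.5137 -0.132   0.04  ]] [ 0.4786 -0.1539  0.04  ]
```

{"method": "play_rows", "body": {
  "commands": [
    [[-1,0,0,0.1,0],[-1,0,0,0.2,0],[-1,0,0,0.27,0],[-1,0,0,0.27,0],[-1,0,0,0.27,0]]
  ]
}}

```text
clock: 7.83
tcp_pos: [0.4784, -0.1541, 0.002]
orientation: [0.001, -3.14, -0.0]
contact_force: [0.5, -0.2, -0.1]
grip_width: 0.0855
gripper_force: 0.0
```

{"method": "play_rows", "body": {
  "commands": [
    [[-1,0,0,0.05,0],[-1,0,0,0.095,0],[-1,0,0,0.095,0],[1,0,0,0.095,0],[1,0,0,0.095,0],[1,0,0,0.095,0],[1,0,0,0.095,0],[1,0,0,0.095,0],[1,0,0,0.095,0],[1,0,0,0.095,0]]
  ],
  "grip_force": 40
}}

```text
clock: 8.67
tcp_pos: [0.4793, -0.1541, -0.0162]
orientation: [-0.001, 3.141, 0.0]
contact_force: [-1.0, -0.1, 6.2]
grip_width: 0.0432
gripper_force: 41.2
```

{"method": "play_rows", "body": {
  "commands": [
    [[1,0,0,-0.08,0],[1,0,0,-0.2,0],[1,0,0,-0.35,0],[1,0,0,-0.5,0],[1,0,0,-0.65,0],[1,0,0,-0.7,0],[1,0,0,-0.7,0],[1,0,0,-0.7,0]]
  ]
}}

```text
clock: 9.33
tcp_pos: [0.4786, -0.1536, 0.1227]
orientation: [0.002, -3.142, -0.001]
contact_force: [0.6, -0.8, -2.5]
grip_width: 0.0428
gripper_force: 42.4
```

```bash
python3 - <<'E'
from h import *
go([.527,.1284,.12])
o=get_obs();p=viewer.grab_frame('wrist');save(p,'w6.png')
for d in viewer.trace(p,'block_large')[:5]: print(d['score'],d['rect'])
E
```

```text
t 9.3 tcp [ 0.4786 -0.1536  0.1227] F [ 0.6 -0.8 -2.5] w 0.0428 toolx -179.9 -> shift [-0.244  1.41   0.014] turn 0.0
0.77 [192.8, 56.1, 286.7, 131.3]
0.72 [274.3, 183.4, 370.2, 329.5]
0.69 [370.6, 226.7, 448.7, 286.3]
0.59 [274.2, 302.9, 280.0, 317.7]
```

{"method": "play_rows", "body": {
  "commands": [
    [[1,-0.1,0.3,0,0.02],[1,-0.2,0.6,0,0.042],[1,-0.244,0.8,0,0.042],[1,-0.244,0.95,0,0.042],[1,-0.244,0.95,0,0.042],[1,-0.244,0.95,0,0.042]]
  ]
}}

```text
clock: 9.93
tcp_pos: [0.5274, 0.0445, 0.1211]
orientation: [-0.086, -3.138, -0.003]
contact_force: [0.6, 1.2, -2.3]
grip_width: 0.0431
gripper_force: 42.4
```

```bash
python3 - <<'E'
from h import *
go([.527,.1284,.12])
E
```

```text
t 9.9 tcp [0.5274 0.0445 0.1211] F [ 0.6  1.2 -2.3] w 0.0431 toolx 176.9 -> shift [0.025 0.419 0.006] turn 0.0
```

{"method": "play_rows", "body": {
  "commands": [
    [[1,0.01,0.2,0,0.006],[1,0.025,0.35,0,0.006],[1,0.025,0.419,0,0.006],[1,0.025,0.419,0,0.006],[1,0.025,0.419,0,0.006],[1,0.025,0.419,0,0.006]]
  ]
}}

```text
clock: 10.43
tcp_pos: [0.5274, 0.1181, 0.1222]
orientation: [-0.119, -3.138, 0.003]
contact_force: [-0.7, -0.3, -2.4]
grip_width: 0.0432
gripper_force: 42.4
```

```bash
cat > look.py <<'E'
from h import *
go([.527,.1284,.12])
o=get_obs();p=viewer.grab_frame('wrist');save(p,'w7.png');c=cam(p,o)
hd=np.radians(-3.8);ex=np.array([np.cos(hd),np.sin(hd),0]);ey=np.array([-np.sin(hd),np.cos(hd),0]);C=np.array([.527,.1284,.085])
pt=lambda a,b:proj(c,C+a*ex+b*ey)
for k in [(-.075,-.0625),(-.075,.0625),(-.0365,0),(.075,-.0625),(.075,.0625)]: print(k,pt(*k).round(1))
g=cv2.cvtColor(p['pixels'],cv2.COLOR_RGB2GRAY).astype(np.float32)
def scan(P0,P1,n=121):
    s=np.linspace(0,1,n);q=np.array([pt(*(np.array(P0)*(1-t)+np.array(P1)*t)) for t in s],np.float32)
    v=cv2.remap(g,q[:,0].reshape(1,-1),q[:,1].reshape(1,-1),cv2.INTER_LINEAR)[0];return v
# side edges: scan across y at several x; print offset of edge (mm, along heater y)
for a in (-.06,-.04,-.02,0,.02):
    r_=[]
    for sg in (1,-1):
        v=scan((a,sg*.05),(a,sg*.075));d=cv2.GaussianBlur(np.diff(v).reshape(1,-1),(0,0),2)[0];i=np.abs(d).argmax();r_.append((round(50+25*(i+.5)/120,1),round(float(d[i]),1)))
    print('y edge at x',a,r_)
for b in (-.05,-.03,-.015,0,.015,.03,.05):
    o_=[]
    for x0,x1 in ((-.09,-.06),(-.045,-.028)):
        v=scan((x0,b),(x1,b));d=cv2.GaussianBlur(np.diff(v).reshape(1,-1),(0,0),2)[0];i=np.abs(d).argmax();o_.append((round(1e3*(x0+(x1-x0)*(i+.5)/120),1),round(float(d[i]),1)))
    print('x edge at y',b,o_)
E
python3 look.py
```

```text
t 10.4 tcp [0.5274 0.1181 0.1222] F [-0.7 -0.3 -2.4] w 0.0432 toolx 175.6 -> shift [0.006 0.051 0.011] turn 0.0
(-0.075, -0.0625) [249.8 110.3]
(-0.075, 0.0625) [424.1 108.4]
(-0.0365, 0) [336.5 162.7]
(0.075, -0.0625) [264.1 290.5]
(0.075, 0.0625) [407.7 289.4]
y edge at x -0.06 [(np.float64(61.8), 13.5), (np.float64(63.6), 14.1)]
y edge at x -0.04 [(np.float64(61.6), 15.6), (np.float64(63.9), 16.5)]
y edge at x -0.02 [(np.float64(61.6), 13.3), (np.float64(63.9), 16.5)]
y edge at x 0 [(np.float64(61.1), 15.3), (np.float64(64.1), 13.8)]
y edge at x 0.02 [(np.float64(61.1), 16.4), (np.float64(64.1), 15.0)]
x edge at y -0.05 [(np.float64(-81.4), 12.4), (np.float64(-40.0), -2.5)]
x edge at y -0.03 [(np.float64(-81.4), 12.3), (np.float64(-31.6), -0.3)]
x edge at y -0.015 [(np.float64(-81.1), 12.5), (np.float64(-36.9), 4.2)]
x edge at y 0 [(np.float64(-80.9), 11.6), (np.float64(-36.7), 4.9)]
x edge at y 0.015 [(np.float64(-80.9), 11.9), (np.float64(-36.6), 4.6)]
x edge at y 0.03 [(np.float64(-80.9), 11.2), (np.float64(-37.1), -0.2)]
x edge at y 0.05 [(np.float64(-80.6), 20.1), (np.float64(-44.9), -2.6)]
```

{"method": "play_rows", "body": {
  "commands": [
    [[1,0,0.045,0,-0.005],[1,0,0.045,0,-0.005],[1,0,0.045,0,-0.005],[1,0,0.045,0,-0.005]]
  ]
}}

```text
clock: 10.82
tcp_pos: [0.5287, 0.1287, 0.1233]
orientation: [-0.105, -3.14, 0.0]
contact_force: [0.1, 0.4, -2.2]
grip_width: 0.043
gripper_force: 42.4
```

```bash
python3 look.py
```

```text
t 10.8 tcp [0.5287 0.1287 0.1233] F [ 0.1  0.4 -2.2] w 0.043 toolx 176.2 -> shift [ 0.009 -0.002  0.016] turn 0.0
(-0.075, -0.0625) [236.1 108.6]
(-0.075, 0.0625) [409.7 108.4]
(-0.0365, 0) [322.9 161.7]
(0.075, -0.0625) [251.3 288.6]
(0.075, 0.0625) [394.3 288.5]
y edge at x -0.06 [(np.float64(61.6), 17.1), (np.float64(63.6), 13.6)]
y edge at x -0.04 [(np.float64(61.6), 18.4), (np.float64(63.6), 17.5)]
y edge at x -0.02 [(np.float64(61.4), 16.1), (np.float64(63.9), 17.8)]
y edge at x 0 [(np.float64(61.1), 15.0), (np.float64(63.9), 14.2)]
y edge at x 0.02 [(np.float64(61.1), 14.8), (np.float64(64.1), 13.8)]
x edge at y -0.05 [(np.float64(-81.4), 19.9), (np.float64(-43.9), -2.8)]
x edge at y -0.03 [(np.float64(-81.1), 11.8), (np.float64(-28.1), -0.3)]
x edge at y -0.015 [(np.float64(-81.1), 12.1), (np.float64(-37.1), 4.3)]
x edge at y 0 [(np.float64(-81.1), 12.6), (np.float64(-36.7), 4.7)]
x edge at y 0.015 [(np.float64(-81.1), 12.3), (np.float64(-36.7), 4.4)]
x edge at y 0.03 [(np.float64(-80.9), 11.3), (np.float64(-42.0), -0.2)]
x edge at y 0.05 [(np.float64(-80.9), 11.1), (np.float64(-33.3), -0.2)]
```

{"method": "play_rows", "body": {
  "commands": [
    [[1,0.009,-0.008,0.08,0.004],[1,0.009,-0.008,0.16,0.004],[1,0.009,-0.008,0.24,0.004],[1,0.009,-0.008,0.24,0.004],[1,0.009,-0.008,0.24,0.004],[1,0.009,-0.008,0.24,0.004]]
  ]
}}

```text
clock: 11.37
tcp_pos: [0.5274, 0.1274, 0.0761]
orientation: [0.115, 3.139, 0.0]
contact_force: [-0.1, 0.6, -1.5]
grip_width: 0.043
gripper_force: 42.3
```

```bash
sed -i 's/^go(.*/go([.5269,.1271,.043])/; s/radians(-3.8)/radians(-4.15)/; s/\[.527,.1284,.085\]/[.5267,.1271,.085]/' look.py; python3 look.py
```

```text
t 11.4 tcp [0.5274 0.1274 0.0761] F [-0.1  0.6 -1.5] w 0.043 toolx 175.8 -> shift [ 0.003 -0.002  0.165] turn 0.0
(-0.075, -0.0625) [212.9 110.2]
(-0.075, 0.0625) [433.8 109.9]
(-0.0365, 0) [323.3 176.7]
(0.075, -0.0625) [236.5 328.2]
(0.075, 0.0625) [410. 328.]
y edge at x -0.06 [(np.float64(62.6), 17.9), (np.float64(62.8), 17.8)]
y edge at x -0.04 [(np.float64(62.6), 20.3), (np.float64(62.6), 17.2)]
y edge at x -0.02 [(np.float64(62.6), 21.8), (np.float64(62.6), 23.3)]
y edge at x 0 [(np.float64(62.6), 18.2), (np.float64(62.8), 18.9)]
y edge at x 0.02 [(np.float64(62.6), 18.4), (np.float64(62.8), 18.2)]
x edge at y -0.05 [(np.float64(-80.9), 27.2), (np.float64(-35.2), -3.9)]
x edge at y -0.03 [(np.float64(-80.9), 14.5), (np.float64(-37.6), 0.2)]
x edge at y -0.015 [(np.float64(-80.9), 14.6), (np.float64(-36.6), 6.8)]
x edge at y 0 [(np.float64(-80.9), 14.5), (np.float64(-36.7), 6.1)]
x edge at y 0.015 [(np.float64(-80.9), 14.4), (np.float64(-36.7), 5.8)]
x edge at y 0.03 [(np.float64(-80.6), 14.5), (np.float64(-41.2), -0.2)]
x edge at y 0.05 [(np.float64(-80.6), 14.6), (np.float64(-44.9), 0.2)]
```

Second look: the heater fits to 0.2 mm. Lowering the block into the well.

{"method": "play_rows", "body": {
  "commands": [
    [[1,0.003,-0.001,0.03,0],[1,0.003,-0.001,0.06,0],[1,0.003,-0.001,0.09,0],[1,0.003,-0.001,0.09,0],[1,0.003,-0.001,0.09,0]]
  ]
}}

```text
clock: 11.83
tcp_pos: [0.5263, 0.1272, 0.057]
orientation: [-0.115, -3.139, 0.001]
contact_force: [1.0, -0.2, -2.9]
grip_width: 0.0432
gripper_force: 42.4
```

{"method": "play_rows", "body": {
  "commands": [
    [[1,0,0,0.015,0],[1,0,0,0.03,0],[1,0,0,0.045,0],[1,0,0,0.045,0]]
  ]
}}

```text
clock: 12.17
tcp_pos: [0.5263, 0.1272, 0.0478]
orientation: [0.115, 3.139, -0.0]
contact_force: [1.7, -0.3, -4.3]
grip_width: 0.0429
gripper_force: 42.3
```

{"method": "play_rows", "body": {
  "commands": [
    [[1,0,0,0.01,0],[1,0,0,0.02,0],[1,0,0,0.02,0]]
  ]
}}

```text
clock: 12.42
tcp_pos: [0.5264, 0.1273, 0.0449]
orientation: [-0.115, -3.139, -0.001]
contact_force: [-0.9, -0.1, 6.1]
grip_width: 0.0435
gripper_force: 46.9
```

{"method": "play_rows", "body": {
  "commands": [
    [[1,0,0,0.007,0],[1,0,0,0.013,0],[1,0,0,0.013,0]]
  ]
}}

```text
clock: 12.67
tcp_pos: [0.5264, 0.1274, 0.0447]
orientation: [-0.116, -3.139, -0.003]
contact_force: [-11.2, -2.4, 32.7]
grip_width: 0.043
gripper_force: 62.3
```

The fingertips appear to rest on the deck and the block is about 24 mm into the well. I'll relieve the force and release it; it can drop about 2 mm onto the balls.

{"method": "play_rows", "body": {
  "commands": [
    [[1,0,0,-0.013,0],[1,0,0,-0.013,0],[0,0,0,-0.013,0],[-0.3,0,0,-0.013,0],[-1,0,0,-0.013,0],[-1,0,0,-0.013,0],[-1,0,0,-0.013,0],[-1,0,0,-0.013,0]]
  ]
}}

```text
clock: 13.33
tcp_pos: [0.5261, 0.1272, 0.044]
orientation: [-0.115, -3.139, 0.0]
contact_force: [0.1, 1.2, 0.6]
grip_width: 0.0853
gripper_force: 0.0
```

{"method": "play_rows", "body": {
  "commands": [
    [[-1,0,0,-0.12,0],[-1,0,0,-0.25,0],[-1,0,0,-0.25,0],[-1,0,0,-0.25,0]]
  ]
}}

```text
clock: 13.67
tcp_pos: [0.5273, 0.1277, 0.0955]
orientation: [0.115, 3.137, 0.002]
contact_force: [0.2, 0.7, 0.1]
grip_width: 0.0855
gripper_force: 0.0
```

{"method": "play_rows", "body": {
  "commands": [
    [[1,0,0,0,0],[1,0,0,0,0],[1,0,0,0,0],[1,0,0,0,0],[1,0,0,0,0],[1,0,0,0,0],[1,0,0,0,0],[1,0,0,0,0]]
  ]
}}

```text
clock: 14.33
tcp_pos: [0.5262, 0.1272, 0.0942]
orientation: [-0.115, -3.139, 0.0]
contact_force: [0.4, -0.5, -0.3]
grip_width: 0.0
gripper_force: 0.0
```

```bash
python3 - <<'E'
from h import *
go([.5267,.1271,.065])
for n in ('top','side'):
    p=viewer.grab_frame(n);c=cam(p);save(p,n+'2.png')
    for d in viewer.trace(p,'block_large'):
        m=np.argwhere(d['pixels']).mean(0)[::-1];print(n,d['score'],d['rect'],onz(c,*m,.097).round(3))
p=viewer.grab_frame('wrist');save(p,'w8.png');print([ (d['score'],d['rect']) for d in viewer.trace(p,'block_large')])
E
```

```text
t 14.3 tcp [0.5262 0.1272 0.0942] F [ 0.4 -0.5 -0.3] w 0.0 toolx 175.8 -> shift [-0.003 -0.     0.146] turn 0.0
top 0.85 [357.3, 184.2, 382.7, 204.0] [ 0.578 -0.168  0.097]
top 0.8 [369.3, 243.4, 393.8, 258.7] [ 0.393 -0.212  0.097]
top 0.56 [327.3, 192.9, 348.5, 211.0] [ 0.545 -0.059  0.097]
top 0.2 [262.9, 156.8, 302.7, 250.3] [0.564 0.101 0.097]
side 0.83 [269.5, 266.5, 293.3, 296.8] [ 0.383 -0.27   0.097]
side 0.64 [279.0, 159.5, 303.0, 174.3] [0.523 0.121 0.097]
side 0.62 [306.1, 211.3, 325.5, 231.6] [ 0.535 -0.115  0.097]
[(0.88, [64.6, 204.6, 173.7, 271.6]), (0.77, [1.0, 234.6, 77.9, 314.7]), (0.71, [287.2, 172.1, 354.1, 267.4])]
```

{"method": "play_rows", "body": {
  "commands": [
    [[1,-0.003,0,0.07,0],[1,-0.003,0,0.14,0],[1,-0.003,0,0.15,0],[1,-0.003,0,0.15,0],[1,-0.003,0,0.15,0]]
  ]
}}

```text
clock: 15.05
tcp_pos: [0.527, 0.1271, 0.0646]
orientation: [0.115, 3.139, -0.0]
contact_force: [0.6, -0.8, 0.3]
grip_width: -0.0001
gripper_force: 0.0
```

{"method": "play_rows", "body": {
  "commands": [
    [[1,0,0,0.01,0],[1,0,0,0.02,0],[1,0,0,0.02,0]]
  ]
}}

```text
clock: 15.3
tcp_pos: [0.5269, 0.1273, 0.0604]
orientation: [0.115, 3.139, 0.0]
contact_force: [0.2, -0.9, 0.1]
grip_width: 0.0001
gripper_force: 0.0
```

{"method": "play_rows", "body": {
  "commands": [
    [[1,0,0,0.005,0],[1,0,0,0.01,0],[1,0,0,0.01,0]]
  ]
}}

```text
clock: 15.55
tcp_pos: [0.527, 0.1273, 0.0585]
orientation: [0.115, 3.139, 0.0]
contact_force: [-0.4, -1.3, 2.6]
grip_width: 0.0003
gripper_force: 1.1
```

Contact at TCP 0.0588, so the block top is about 12 mm proud and resting on the balls as described. Pressing.

{"method": "play_rows", "body": {
  "commands": [
    [[1,0,0,0.005,0],[1,0,0,0.01,0],[1,0,0,0.01,0]]
  ]
}}

```text
clock: 15.8
tcp_pos: [0.527, 0.1275, 0.0576]
orientation: [-0.115, -3.139, -0.002]
contact_force: [-4.9, -0.0, 15.3]
grip_width: -0.0
gripper_force: 6.9
```

{"method": "play_rows", "body": {
  "commands": [
    [[1,0,0,0.005,0],[1,0,0,0.01,0],[1,0,0,0.01,0]]
  ]
}}

```text
clock: 16.05
tcp_pos: [0.527, 0.1274, 0.0545]
orientation: [0.115, 3.139, 0.001]
contact_force: [0.5, 1.4, 1.7]
grip_width: 0.0002
gripper_force: 1.4
```

{"method": "play_rows", "body": {
  "commands": [
    [[1,0,0,0.01,0],[1,0,0,0.02,0],[1,0,0,0.02,0]]
  ]
}}

```text
clock: 16.3
tcp_pos: [0.5263, 0.1271, 0.0496]
orientation: [-0.114, -3.139, 0.001]
contact_force: [0.1, 1.3, -1.0]
grip_width: -0.0003
gripper_force: 0.0
```

{"method": "play_rows", "body": {
  "commands": [
    [[1,0,0,0.01,0],[1,0,0,0.02,0],[1,0,0,0.02,0]]
  ]
}}

```text
clock: 16.55
tcp_pos: [0.5268, 0.1271, 0.0467]
orientation: [-0.115, -3.139, -0.0]
contact_force: [-2.2, -0.4, 9.3]
grip_width: 0.0
gripper_force: 4.5
```

{"method": "play_rows", "body": {
  "commands": [
    [[1,0,0,0.01,0],[1,0,0,0.012,0],[1,0,0,0.012,0]]
  ]
}}

```text
clock: 16.8
tcp_pos: [0.5268, 0.1272, 0.0466]
orientation: [-0.116, -3.139, -0.003]
contact_force: [-11.8, -2.5, 34.2]
grip_width: 0.0001
gripper_force: 16.9
```

{"method": "play_rows", "body": {
  "commands": [
    [[1,0,0,-0.04,0],[1,0.06,0,-0.04,0],[1,0.11,0,-0.04,0],[1,0.11,0,-0.02,0],[1,0.11,0,0,0],[1,0.11,0,0.003,0],[1,0.11,0,0.003,0]]
  ]
}}

```text
clock: 17.38
tcp_pos: [0.5031, 0.1291, 0.0464]
orientation: [-0.115, -3.134, -0.004]
contact_force: [-21.0, -2.4, 54.0]
grip_width: -0.0
gripper_force: 27.6
```

{"method": "play_rows", "body": {
  "commands": [
    [[1,0,0,-0.04,0],[1,-0.11,0,-0.04,0],[1,-0.22,0,-0.04,0],[1,-0.22,0,-0.02,0],[1,-0.22,0,0,0],[1,-0.22,0,0,0],[1,-0.22,0,0,0]]
  ]
}}

```text
clock: 17.97
tcp_pos: [0.553, 0.1256, 0.0466]
orientation: [0.116, 3.132, 0.004]
contact_force: [-0.6, -2.0, 27.5]
grip_width: -0.0001
gripper_force: 14.2
```

The block is flush at the middle and both ends (TCP 0.0465 each). Next, raise, locate the lid, and check clearance to the round object behind it.

{"method": "play_rows", "body": {
  "commands": [
    [[1,0,0,-0.1,0],[1,0,0,-0.3,0],[1,0,0,-0.5,0],[1,0,0,-0.7,0],[1,0,0,-0.9,0],[1,0,0,-0.95,0],[1,0,0,-0.95,0],[1,0,0,-0.95,0]]
  ]
}}

```text
clock: 18.63
tcp_pos: [0.5482, 0.1258, 0.2325]
orientation: [-0.114, -3.139, -0.0]
contact_force: [0.6, 0.8, -0.6]
grip_width: -0.0002
gripper_force: 0.0
```

```bash
python3 - <<'E'
from h import *
go([.73,.112,.23])
t=viewer.grab_frame('top');s=viewer.grab_frame('side');save(t,'top3.png');save(s,'side3.png')
ct,cs=cam(t),cam(s)
H=np.array([.6015,.1217,.085]);ex=np.array([np.cos(np.radians(-4.15)),np.sin(np.radians(-4.15)),0]);ey=np.array([-ex[1],ex[0],0])
for g,c,n in((t,ct,'top'),(s,cs,'side')):
    for d in viewer.trace(g,'lid')[:1]:
        b=d['rect'];print(n,d['score'],b)
        for th in (1.7,1.8,1.9,2.0,2.1):
            Q=[]
            for r_ in (0,.126,.138):
                for h in(0.004,.022):
                    for y in((-.045,.045) if r_<.13 else (-.02,.02)):
                        Q.append(proj(c,H+ex*(-r_*np.cos(th)+h*np.sin(th))+ey*y+np.array([0,0,r_*np.sin(th)+h*np.cos(th)])))
            Q=np.array(Q);print(th,Q.min(0).round(1),Q.max(0).round(1))
print('round: top',[onz(ct,290,y,0).round(3) for y in(120,132,144)],'side ray',[onz(cs,372,158,z).round(3) for z in(0,.05,.1)])
for n in ['tape_roll','conical_tube','tube_rack','reagent_bottle','tip_box']:
    for g,c in((t,ct),(s,cs)):
        for d in viewer.trace(g,n)[:1]: b=d['rect'];print(n,d['score'],b,onz(c,(b[0]+b[2])/2,(b[1]+b[3])/2,.05).round(3))
E
```

```text
t 18.6 tcp [0.5482 0.1258 0.2325] F [ 0.6  0.8 -0.6] w -0.0002 toolx 175.8 -> shift [-0.911 -0.003  0.012] turn 0.0
top 0.78 [279.5, 156.9, 294.3, 187.2]
1.7 [262.7 164.1] [294.9 184.9]
1.8 [263.3 160.2] [294.9 185. ]
1.9 [263.8 156.5] [294.9 185. ]
2.0 [264.4 153.2] [294.9 185.1]
2.1 [265.  150.3] [294.9 185.1]
side 0.88 [308.7, 126.2, 334.7, 171.6]
1.7 [308.  124.5] [325.  173.2]
1.8 [307.9 124.8] [328.8 173.3]
1.9 [307.9 125.1] [332.4 173.5]
2.0 [307.9 125.6] [335.8 174. ]
2.1 [307.8 126.5] [338.9 174.5]
round: top [array([0.852, 0.101, 0.   ]), array([ 0.808,  0.1  , -0.   ]), array([0.764, 0.099, 0.   ])] side ray [array([0.842, 0.149, 0.   ]), array([0.819, 0.105, 0.05 ]), array([0.795, 0.062, 0.1  ])]
tape_roll 0.67 [314.5, 150.6, 340.8, 174.5] [ 0.686 -0.034  0.05 ]
tape_roll 0.69 [339.9, 192.5, 367.5, 218.9] [ 0.68  -0.066  0.05 ]
conical_tube 0.75 [442.0, 180.8, 454.0, 216.3] [ 0.566 -0.444  0.05 ]
conical_tube 0.65 [354.7, 319.1, 392.6, 350.9] [ 0.567 -0.471  0.05 ]
tube_rack 0.81 [355.9, 137.8, 407.5, 162.6] [ 0.732 -0.22   0.05 ]
tube_rack 0.32 [307.8, 126.4, 335.2, 173.9] [0.67  0.202 0.05 ]
reagent_bottle 0.66 [172.7, 167.9, 203.6, 196.7] [0.613 0.438 0.05 ]
reagent_bottle 0.61 [279.2, 99.2, 297.5, 126.9] [0.62  0.433 0.05 ]
tip_box 0.91 [154.3, 208.9, 199.5, 241.7] [0.467 0.469 0.05 ]
tip_box 0.95 [237.9, 104.0, 256.7, 136.6] [0.464 0.447 0.05 ]
```

{"method": "play_rows", "body": {
  "commands": [
    [[1,-0.2,0,0,0],[1,-0.4,0,0,0],[1,-0.6,0,0,0],[1,-0.77,0,0,0],[1,-0.77,0,0,0],[1,-0.77,0,0,0],[1,-0.77,0,0,0]]
  ]
}}

```text
clock: 19.92
tcp_pos: [0.7018, 0.1143, 0.2328]
orientation: [-0.115, -3.138, 0.0]
contact_force: [0.1, 0.1, -0.3]
grip_width: 0.0
gripper_force: 0.0
```

```bash
cat >> h.py <<'E'
def lidpos():
    o=get_obs();e=np.array([np.cos(np.radians(-4.15)),np.sin(np.radians(-4.15)),0]);q=o['tcp_pos']-[.6015,.1217,0]
    print('a',round(q@e,4),'b',round(q@[-e[1],e[0],0],4),'z',round(q[2],4),'F',o['contact_force'].round(1),'t',round(o['clock'],2))
    s=viewer.grab_frame('side')
    print([(d['score'],d['rect']) for d in viewer.trace(s,'lid')[:2]])
E
python3 -c "
from h import *
lidpos()"
```

```text
a 0.1006 b -0.0002 z 0.2328 F [ 0.1  0.1 -0.3] t 19.92
[(0.65, [309.3, 124.5, 334.0, 174.1])]
```

{"method": "play_rows", "body": {
  "commands": [
    [[1,0,0,0.12,0],[1,0,0,0.24,0],[1,0,0,0.36,0],[1,0,0,0.43,0],[1,0,0,0.43,0],[1,0,0,0.43,0]]
  ]
}}

```text
clock: 20.52
tcp_pos: [0.7018, 0.1147, 0.1477]
orientation: [-0.114, -3.139, -0.0]
contact_force: [-0.4, 0.3, 0.8]
grip_width: 0.0002
gripper_force: 0.0
```

```bash
python3 -c "
from h import *
lidpos()"
```

```text
a 0.1006 b 0.0003 z 0.1477 F [-0.4  0.3  0.8] t 20.52
[(0.75, [308.0, 125.4, 333.0, 172.2])]
```

{"method": "play_rows", "body": {
  "commands": [
    [[1,0.06,0,0,0],[1,0.113,0,0,0],[1,0.17,0,-0.025,0],[1,0.23,0,-0.05,0],[1,0.285,0,-0.07,0],[1,0.338,0,-0.084,0],[1,0.4,0,-0.087,0],[1,0.45,0,-0.088,0],[1,0.5,0,-0.088,0],[1,0.56,0,-0.084,0],[1,0.56,0,-0.084,0]]
  ]
}}

```text
clock: 21.53
tcp_pos: [0.5883, 0.1229, 0.164]
orientation: [-0.114, -3.138, -0.001]
contact_force: [-0.7, -0.6, -0.6]
grip_width: 0.0002
gripper_force: 0.0
```

```bash
python3 -c "
from h import *
lidpos()"
```

```text
a -0.0133 b 0.0002 z 0.164 F [-0.7 -0.6 -0.6] t 21.53
[(0.97, [292.2, 130.8, 318.1, 170.6])]
```

{"method": "play_rows", "body": {
  "commands": [
    [[1,0.08,0,0.02,0],[1,0.159,0,0.057,0],[1,0.235,0,0.105,0],[1,0.304,0,0.164,0],[1,0.36,0,0.23,0],[1,0.41,0,0.308,0],[1,0.435,0,0.36,0],[1,0.455,0,0.419,0],[1,0.455,0,0.419,0]]
  ]
}}

```text
clock: 22.38
tcp_pos: [0.4982, 0.1288, 0.0784]
orientation: [-0.114, -3.136, 0.003]
contact_force: [-0.3, -1.0, -0.3]
grip_width: 0.0
gripper_force: 0.0
```

```bash
python3 -c "
from h import *
lidpos()"
```

```text
a -0.1036 b -0.0004 z 0.0784 F [-0.3 -1.  -0.3] t 22.38
[(0.72, [268.3, 147.8, 314.7, 176.9]), (0.4, [246.2, 150.6, 316.4, 203.7])]
```

Lid is nearly down; press to the stop (expected TCP ≈0.0685).

{"method": "play_rows", "body": {
  "commands": [
    [[1,0,0,0.02,0],[1,0,0,0.035,0],[1,0,0,0.045,0],[1,0,0,0.045,0]]
  ]
}}

```text
clock: 22.82
tcp_pos: [0.5, 0.1292, 0.0711]
orientation: [-0.115, -3.139, 0.0]
contact_force: [-0.5, 0.4, 0.3]
grip_width: 0.0001
gripper_force: 0.0
```

{"method": "play_rows", "body": {
  "commands": [
    [[1,0,0,0.005,0],[1,0,0,0.01,0],[1,0,0,0.01,0]]
  ]
}}

```text
clock: 23.07
tcp_pos: [0.4999, 0.1292, 0.0692]
orientation: [0.115, 3.139, -0.0]
contact_force: [1.0, 0.7, -0.6]
grip_width: -0.0003
gripper_force: 0.0
```

{"method": "play_rows", "body": {
  "commands": [
    [[1,0,0,0.005,0],[1,0,0,0.01,0],[1,0,0,0.01,0]]
  ]
}}

```text
clock: 23.32
tcp_pos: [0.5, 0.1292, 0.0685]
orientation: [-0.115, -3.139, -0.001]
contact_force: [-3.9, -1.1, 14.5]
grip_width: -0.0
gripper_force: 7.0
```

{"method": "play_rows", "body": {
  "commands": [
    [[1,0,0,0.005,0],[1,0,0,0.008,0],[1,0,0,0.008,0],[1,0,0,0.008,0]]
  ]
}}

```text
clock: 23.65
tcp_pos: [0.5, 0.1294, 0.0681]
orientation: [-0.116, -3.139, -0.003]
contact_force: [-9.5, -2.6, 30.1]
grip_width: 0.0001
gripper_force: 15.0
```

The lid hit a firm stop exactly at the predicted shut height. Retract, check and hand in.

{"method": "play_rows", "body": {
  "commands": [
    [[1,0,0,-0.1,0],[1,0,0,-0.3,0],[1,0,0,-0.5,0],[1,0,0,-0.6,0],[1,0,0,-0.6,0],[1,0,0,-0.6,0],[1,0,0,-0.6,0],[1,0,0,-0.6,0]]
  ]
}}

```text
clock: 24.32
tcp_pos: [0.4988, 0.1289, 0.1842]
orientation: [-0.114, -3.137, 0.002]
contact_force: [-0.0, -0.4, -0.3]
grip_width: 0.0
gripper_force: 0.0
```

```bash
python3 -c "
from h import *
lidpos()
s=viewer.grab_frame('side');c=cam(s);H=np.array([.6015,.1217,.085]);ex=np.array([.9974,-.0724,0]);ey=np.array([.0724,.9974,0])
for th in (0,.06,.15):
    Q=np.array([proj(c,H+ex*(-q*np.cos(th)+h*np.sin(th))+ey*y+np.array([0,0,q*np.sin(th)+h*np.cos(th)])) for q in (0,.126) for h in (.0,.022) for y in (-.045,.045)]);print(th,Q.min(0).round(1),Q.max(0).round(1))
print(r.hand_in())"
```

```text
a -0.103 b -0.0003 z 0.1842 F [-0.  -0.4 -0.3] t 24.32
[(0.59, [269.0, 149.7, 311.7, 179.4])]
0 [269.3 149.6] [313.8 181.5]
0.06 [269.6 149.6] [314.  179.9]
0.15 [269.9 149.5] [314.6 177.4]
the job is handed in; nothing more can be done
None
```

The 15-hole aluminium block is pressed home in the well, touch-checked level with the deck at its middle and both ends. The lid is shut over it, the other block and bystanders were not touched, and the job was handed in at about 24 s (no verdict was returned).

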